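# Refit the level knob's extension shaft in an amplifier

## Task

On this repair bench, take the opening tool from its wooden block and use its blade, not the fingers, to prise the amplifier's drop-down cover open and fold it fully down, then put the tool back in its block. Pick up the knob with the brass extension shaft, thread the shaft through the front bushing behind the cover and on through the inner bushing on the bracket until its end stands about 8 mm out behind the inner bushing, and finish while still gripping it there, steady, so that a colleague can fix the coupling. Leave the spray can, the jar and the tin where they are.

Things in the scene. Friction and masses are not known exactly. Their poses are not given: they have to be found in the camera images.
- amp: Fixed half-rack amplifier with its top lid off, 230 mm deep (own x) by 215 mm wide (own y) by 100 mm high; black front panel, grey chassis. Origin: centre of its underside on the bench; the front panel faces own -x (its outer face at own x = -115 mm), z up. Its side walls are 96 mm high, the front panel 100 mm. The direction own +x is the way the shaft goes in.
- bush_out (a point): Centre of the front face of the brass front bushing (outer diameter 22 mm, bore 10 mm, 17 mm long, its face 2 mm proud of the front panel), 74 mm above the bench, 35 mm to own +y of the amplifier's middle. Axes as the amplifier's: the bore runs along own x.
- bush_in (a point): Centre of the REAR face of the brass inner bushing (outer diameter 20 mm, bore 10 mm, 16 mm long) on the steel bracket inside the amplifier, coaxial with the front bushing; this point lies 88 mm to own +x of point bush_out. Behind it the space is free for 21 mm up to the potentiometer's own shaft.
- cover (a joint): Angle of the drop-down cover over the front bushing, rad: 0 shut, 1.57 folded fully down (its stop). The hinge is stiff (0.09 N m of friction), so the cover stays where it is left. Shut, it is an aluminium shell 90 mm wide, 56 mm high and 34 mm deep in front of the panel, walls 3 mm, open to the rear and below, hinged along its lower rear edge.
- cover_hinge (a point): Middle of the cover's hinge line: on the face of the front panel, 38 mm above the bench, 36 mm straight below the bushing axis; the hinge line runs along the amplifier's own y.
- cover_notch (a point): Middle of the prying notch, at the upper face of the cover's top wall; moves with the cover. Shut: a gap 28 mm along the panel by 9 mm between panel and top wall (3 mm thick), 94 mm above the bench, centre 4.5 mm in front of the panel. The shell below is hollow; its front wall's inner face is 31 mm in front of the panel when shut, 31 mm below the hinge line when folded down.
- pry: Loose opening tool, 45 g, standing blade down in the wooden block: blue handle 22 mm (own x) by 16 mm (own y) by 84 mm high, and below it a steel blade 10 mm (own x) by 2 mm thick (own y) and 57 mm long. Origin: middle of the handle's lower end (the shoulder); z up along the handle.
- pry_tip (a point): End of the opening tool's blade, 57 mm below the shoulder, on its centre line.
- stand: Fixed wooden block 64 by 50 by 62 mm high; origin centre of its underside. In its top a slot 18 mm (own x) by 10 mm (own y), 59 mm deep, takes the blade; the tool's shoulder rests on the block's top, 62 mm above the bench.
- rest: Fixed grey rest, base 78 mm (own x) by 40 mm by 8 mm high, with two V notches at own x = -28 and +28 mm that carry the shaft level along own x; origin centre of its underside.
- shaft: Loose black knob, 22 mm in diameter, 20 mm long (own x -20 mm to 0), on an 8 mm brass shaft to own x 86 mm, then a tapered 5 mm aluminium spigot to 102 mm; 70 g. Lies level on the rest, axis 45 mm above the bench, the knob free beyond the rest's end. Origin: on the axis at the knob's rear face; x runs to the tip. With the tip 8 mm behind the inner bushing the knob stops 6 mm short of the front one.
- shaft_tip (a point): Tip of the shaft, on its axis, 102 mm from the body's origin.
- can: Loose white and blue spray can, 52 mm in diameter, 150 mm high; origin centre of its underside. Leave it alone.
- jar: Loose white jar with black cap, 56 mm in diameter, 60 mm high; origin centre of its underside. Leave it alone.
- tin: Loose brass-coloured round tin, 72 mm in diameter, 20 mm high; origin centre of its underside. Leave it alone.
Mind the look-alikes: they are no part of the job. What is shaped like the pry but turquoise is not meant.

How it is judged (in metres and radians):
On the way, in this order (a step that is already met when the one before it is completed fails the run):
1. the cover is cracked open by the tool's blade (value of joint cover above 0.15 rad and contact force between pry and cover above 0.2 N), for 0.05 s.
2. the cover is folded down past 1.3 rad (value of joint cover above 1.3 rad), for 0.2 s.
3. the tool stands in its block again, let go (value of joint cover above 1.3 rad and horizontal distance between pry and stand below 0.008 m and angle between pry's own z axis and vertical below 0.15 rad and z of pry in the frame of stand below 0.066 m and contact force between the fingers and pry below 0.1 N), for 0.2 s.
4. the shaft's tip is through the front bushing (value of joint cover above 1.3 rad and x of shaft_tip in the frame of bush_out above 0.02 m and y of shaft_tip in the frame of bush_out between -0.004 and 0.004 m and z of shaft_tip in the frame of bush_out between -0.004 and 0.004 m), for 0.05 s.
At the end, for the whole second after the job is handed in: Cover past 1.3 rad; tool upright in its block (8 mm, 0.15 rad), let go; shaft through both bushings, in line (0.06 rad), tip 3 to 13 mm behind the inner one, at rest, fingers still gripping it (over 4 N); can, jar and tin moved under 20 mm (all of step 3 and x of shaft_tip in the frame of bush_in between 0.003 and 0.013 m and y of shaft_tip in the frame of bush_in between -0.004 and 0.004 m and z of shaft_tip in the frame of bush_in between -0.004 and 0.004 m and y of shaft in the frame of bush_out between -0.004 and 0.004 m and z of shaft in the frame of bush_out between -0.004 and 0.004 m and angle between the x axis of shaft and the x axis of amp, either way round below 0.06 rad and contact force between the fingers and shaft above 4 N and linear speed of shaft below 0.01 m/s and distance of each of can, jar, tin from where it was at the start of the episode below 0.02 m); the arm keeps its last pose, push and grip.
It fails at once if the fingers or the arm push on the cover before it is folded down (value of joint cover below 1.3 rad and contact force between any of the fingers, the arm and cover above 1 N).
It fails at once if can, jar or tin displaced (distance of any of can, jar, tin from where it was at the start of the episode above 0.02 m).
It also fails if it takes over 72 s, if anything falls off the work surface, if the arm or the gripper's body presses on something with over 40 N, if the wrist force passes 120 N, or if a joint passes its speed limit or range.

## Robot

A 6-joint arm with a two-finger parallel gripper is mounted at the origin on the work surface. World frame = base frame: x ahead of the robot, y to its left, z up, the work surface at z = 0. Lengths are in mm, angles in rad, forces in N, time in s.
With the tool pointing down it reaches from about 250 to 725 mm from the base axis. Payload 9.7 kg.
Tool frame: the origin (TCP) lies midway between the tips of the shut fingers; the grasp point (between the pads) lies 19 mm behind it (hold_point_z is the distance from the TCP to the grasp point, in mm); z points along the fingers, y is the line along which they close (so a half turn about z gives the same grasp; the last joint's range is limited). The gripper opens to 85 mm and grips with 20 to 120 N. Pads are 22 mm wide; open, the fingers measure 114 mm over their backs; the gripper's body (76 mm by 85 mm) begins 54 mm behind the grasp point. The pads swing forward as they close: fully open they stand 13 mm farther back than shut.
Start: joints at [-1.17, 0.087, 0.176, 1.66, 0, 1.571], TCP at [214.582, -506.41, 231.284] pointing down, gripper open.
Joint ranges: [-3.13, 3.13], [-0.85, 1.81], [-1.15, 1.24], [-2.2, 2.28], [-1.44, 1.52], [-3.14, 3.14]. Speed limits (rad/s): [2.22, 2.22, 2.57, 3.14, 3.14, 3.14].

## Interface

Orientations are given as a 3x3 rotation matrix whose columns are the frame's x, y, z axes.
In Python, from plant import * gives the robot as it stands.
- The arm moves only by the tool drive_tool, never from a script. Its argument "plan" is a list that holds one entry, the list of rows, each a list of 5 numbers: the shift along the tool's x, y, z in cm, then the turn about the tool's z in rad, then the closure, from 0 (fully open) to 1 (shut). A call has 1 to 10 rows; each row is the pose to reach, as a shift and turn from the pose commanded when the call began, along the tool's axes at that moment; what a row does not reach only later rows make up. A row lasts 1/10 s, in which the tool goes at most 50 mm and 8.59 degrees, less where a joint would pass 70% of its speed; a pose out of reach is approached as far as the arm can. A call with a gripper value outside its range is refused whole. The fingers move at their own pace and stop on an object; "squeeze" is the grip in N (left out, the last holds). Time passes only in rows, so rows that repeat a pose let the fingers close. It gives the time, the measured TCP pose, the force, the opening and the grip force at its end, in the units of the state.
- get_state(): the state, without advancing time (a new reading comes with each control period).
- grab_frame(name): name is "scene" or "top" or "wrist"; returns the picture (420x560x3 uint8, red, green, blue); there is no depth.
- get_calibration(name): a dict with "intrinsics" (3x3 intrinsics, pixels), "rvec" (rotation vector, rad) and "tvec" (3), from world to camera coordinates, as OpenCV has them; the wrist camera has in their place "hand_eye" (4x4, takes a point from camera to tool coordinates, whose origin is the TCP and whose axes are the flange's). Camera axes: x right, y down, z forward; pixel columns grow to the right and rows downward; lengths in mm; the calibration is good to about 2 mm. A picture is of the moment at which its call begins: read the wrist's pose just before it. get_calibration takes no time and is no camera call.
- job_done(): hands the job in; it is judged then, once.
Trained networks look in the newest picture that a camera, given by its name, has taken for a name from the list of things; names that differ only in an ending like _2 or _b are one class to them, and where a whole thing is asked for, a point or a joint stands for the part that bears it (a point fixed in the world has none). Each returns a list of dicts, best first, with "confidence" (0 to 1); they miss things now and then, are a little off and sometimes report something else, mostly with a low value. They report only what shows in the picture. A call takes as long as a camera call. They do not tell look-alikes from the thing itself.
- silhouettes(camera, query): "region" (420x560 bool, what is visible of it) and "rect" ([centre column, centre row, width, height] in pixels, round what is visible of it).
- pinpoint(camera, query): "location" ([column, row] in pixels: a listed point, or the origin of a listed thing).
The state is a dict: "time": time; "joint_positions": joint angles; "qvel": joint speeds; "joint_efforts": joint torques, N m; "tool_pos": TCP position; "eef_rot": TCP orientation; "ft_force": force on the tool from outside, world axes, zero at the start; "wrist_torque": the same for the moment, N m; "finger_gap": finger opening in mm; "grasp_force": force on a finger pad.
Only numpy, scipy, OpenCV 4.12 (cv2) and the standard library are available. Lean on these libraries where they do the work, as an engineer would, in place of code of your own. Each camera call takes 0.05 s, during which the arm holds its last target. There are 200 camera calls.

## Working session

There is one attempt and no reset: what is moved stays moved. The work goes in short steps, Python scripts to look and compute and a tool call to move; the robot and the scene stay as the last step left them, time stands still between calls to the robot, and variables do not carry over. Pictures are saved under pics/ and viewed, at most 10 in all, crops included, and the job is handed in when it is done.

Besides the shell and the picture viewer there is one more tool, called after "Emit:" as name(argument=value, ...), one argument or row to a line, values as JSON. drive_tool: Moves the arm, as the interface text tells. Its arguments: {"type":"object","properties":{"plan":{"type":"array"},"squeeze":{"type":"number"}},"required":["plan"]}

```bash
ls; mkdir -p pics
cat > h.py <<'E'
from plant import *
import numpy as np, cv2
def cam(name, st=None):
    c=get_calibration(name); K=np.array(c["intrinsics"],float)
    if "rvec" in c:
        R=cv2.Rodrigues(np.array(c["rvec"],float))[0]; t=np.array(c["tvec"],float).ravel()
    else:
        st=st or get_state(); H=np.array(c["hand_eye"],float)
        T=np.eye(4); T[:3,:3]=np.array(st["eef_rot"]); T[:3,3]=st["tool_pos"]
        M=np.linalg.inv(T@H); R=M[:3,:3]; t=M[:3,3]
    return K,R,t
def proj(C,p):
    K,R,t=C; q=K@(R@np.array(p,float)+t); return q[:2]/q[2]
def atz(C,px,z):
    K,R,t=C; d=R.T@np.linalg.inv(K)@np.array([px[0],px[1],1.]); o=-R.T@t
    return o+d*(z-o[2])/d[2]
def tri(obs):
    A=[];b=[]
    for (K,R,t),px in obs:
        d=R.T@np.linalg.inv(K)@np.array([px[0],px[1],1.]); d/=np.linalg.norm(d); o=-R.T@t
        P=np.eye(3)-np.outer(d,d); A.append(P); b.append(P@o)
    p=np.linalg.lstsq(np.vstack(A),np.hstack(b),rcond=None)[0]
    return p
def save(n,im): cv2.imwrite(n,cv2.cvtColor(im,cv2.COLOR_RGB2BGR))
E
python3 - <<'E'
from h import *
ims={n:grab_frame(n) for n in("scene","top")}
save("pics/a.png",np.vstack([cv2.resize(ims[n],(400,300)) for n in ims]) if 0 else np.hstack([cv2.resize(ims[n],(400,300)) for n in ims]))
save("pics/scene.png",ims["scene"]);save("pics/top.png",ims["top"])
for n in ims:
    C=cam(n); print(n,"cam at",(-C[1].T@C[2]).round())
    for q in ["amp","bush_out","bush_in","cover_hinge","cover_notch","pry","pry_tip","stand","rest","shaft","shaft_tip","can","jar","tin"]:
        print(q,[(np.round(d["location"],1).tolist(),round(d["confidence"],2)) for d in pinpoint(n,q)[:3]])
print(get_state())
E
```

```text
pics
scene cam at [1158.  -62.  534.]
amp [([331.0, 227.0], 0.72)]
bush_out [([277.7, 200.6], 0.93)]
bush_in [([318.4, 194.3], 0.59)]
cover_hinge [([279.3, 216.4], 0.73)]
cover_notch [([275.8, 192.0], 0.92)]
pry [([141.3, 183.8], 0.74), ([181.9, 177.1], 0.61)]
pry_tip [([182.7, 194.4], 0.63)]
stand [([149.2, 205.5], 0.71), ([213.7, 308.8], 0.42)]
rest [([146.3, 258.1], 0.75)]
shaft [([119.3, 239.1], 0.91)]
shaft_tip [([172.6, 240.9], 0.82)]
can [([426.4, 292.3], 0.61)]
jar [([293.7, 302.8], 0.84)]
tin [([212.0, 307.0], 0.73)]
top cam at [ 309.  -26. 1206.]
amp [([219.8, 234.9], 0.59)]
bush_out [([392.0, 219.0], 0.38)]
bush_in [([230.8, 238.7], 0.77)]
cover_hinge [([356.4, 215.2], 0.64), ([270.5, 237.2], 0.63), ([320.8, 166.2], 0.36)]
cover_notch [([264.8, 230.6], 0.63)]
pry [([383.8, 286.3], 0.7), ([348.8, 299.5], 0.48)]
pry_tip [([343.1, 303.1], 0.65), ([184.8, 155.8], 0.43)]
stand [([379.5, 288.4], 0.63)]
rest [([371.8, 224.8], 0.64)]
shaft [([393.3, 220.3], 0.7), ([353.7, 216.3], 0.45), ([381.6, 291.2], 0.37)]
shaft_tip [([354.4, 213.4], 0.66)]
can [([181.7, 158.3], 0.92)]
jar [([
[... 198 characters left out ...]
590e-06,  1.57076527e+00]), 'qvel': array([-0.0013724 , -0.00072335, -0.00048223,  0.00132735,  0.00020283,
        0.00040906]), 'joint_efforts': array([-2.27086515e-03, -5.20096171e+01,  4.64858007e+01,  1.67208458e-03,
       -6.71083217e-05,  3.47666514e-05]), 'tool_pos': array([ 214.58221188, -506.39793523,  231.25869179]), 'eef_rot': array([[ 9.20733362e-01,  3.90192356e-01, -3.01587217e-05],
       [ 3.90192357e-01, -9.20733361e-01,  4.84937421e-05],
       [-8.84625379e-06, -5.64175089e-05, -9.99999998e-01]]), 'ft_force': array([ 0.6931302 ,  0.23974229, -0.04590353]), 'wrist_torque': array([-0.02135862,  0.03990499, -0.03492353]), 'grasp_force': 0.0, 'finger_gap': 84.89318756709592}
```

View pics/scene.png

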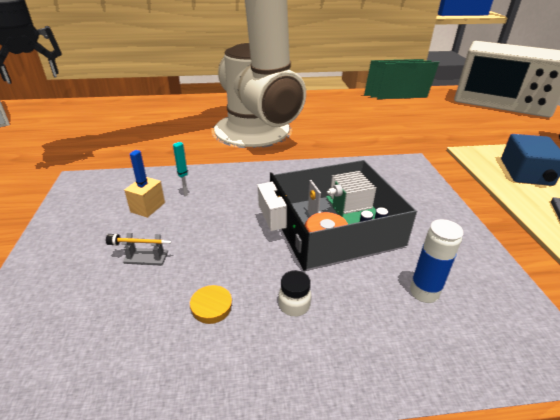

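View pics/top.png

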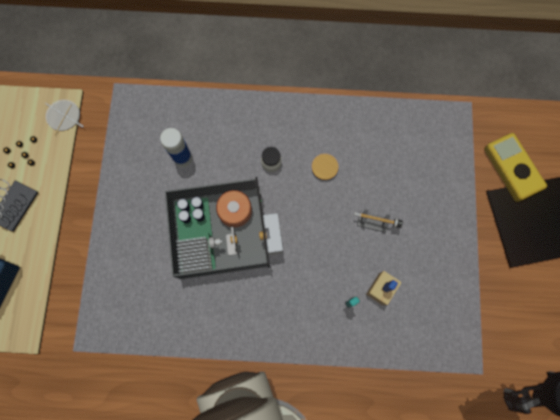

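Run:
```python
from h import *
S=cam("scene");T=cam("top")
P={"bush_in":((318.4,194.3),(230.8,238.7),74),"hinge":((279.3,216.4),(270.5,237.2),38),"notch":((275.8,192),(264.8,230.6),94),"pryA":((141.3,183.8),(383.8,286.3),62),"pryB":((181.9,177.1),(348.8,299.5),62),"stand":((149.2,205.5),(379.5,288.4),0),"rest":((146.3,258.1),(371.8,224.8),0),"shaft":((119.3,239.1),(393.3,220.3),45),"tip":((172.6,240.9),(354.4,213.4),45),"can":((426.4,292.3),(181.7,158.3),0),"jar":((293.7,302.8),(270,161.9),0),"tin":((212,307),(322.5,168),0),"amp":((331,227),(219.8,234.9),0)}
for n,(a,b,z) in P.items(): print(n,tri([(S,a),(T,b)]).round(),atz(S,a,z).round(),atz(T,b,z).round())
print("bush_out",atz(S,(277.7,200.6),74).round())
c=get_calibration("wrist");print(np.array(c["hand_eye"]).round(3),np.array(c["intrinsics"]).round())
```

```text
bush_in [496. 109.  74.] [497. 111.  74.] [496. 107.  74.]
hinge [512.  19.  34.] [518.  25.  38.] [511.  12.  38.]
notch [515.  21.  99.] [508.  18.  94.] [517.  25.  94.]
pryA [ 403. -269.   65.] [ 398. -272.   62.] [ 403. -268.   62.]
pryB [ 367. -186.   56.] [ 378. -184.   62.] [ 367. -185.   62.]
stand [ 401. -267.    4.] [ 396. -266.    0.] [ 402. -270.    0.]
rest [ 567. -250.   -8.] [ 576. -247.    0.] [ 565. -249.    0.]
shaft [ 569. -292.   48.] [ 566. -290.   45.] [ 570. -295.   45.]
tip [ 582. -192.   45.] [ 582. -188.   45.] [ 582. -196.   45.]
can [720. 267.  -1.] [721. 269.   0.] [719. 265.   0.]
jar [721.  26.   3.] [719.  26.   0.] [722.  27.   0.]
tin [ 713. -115.    1.] [ 713. -116.    0.] [ 713. -115.    0.]
amp [516. 143.  -2.] [519. 140.   0.] [516. 144.   0.]
bush_out [511.  22.  74.]
[[-0.0000e+00 -9.5100e-01 -3.0900e-01  7.9488e+01]
 [ 1.0000e+00 -1.0000e-03  0.0000e+00  4.2600e-01]
 [-0.0000e+00 -3.0900e-01  9.5100e-01 -1.4425e+02]
 [ 0.0000e+00  0.0000e+00  0.0000e+00  1.0000e+00]] [[314.   0. 279.]
 [  0. 314. 207.]
 [  0.   0.   1.]]
```

Candidates for the pry: the blue handle in the wooden block at scene (140,168) / top (388,287), and a turquoise look-alike standing at scene (181,160) / top (353,301). I choose the blue one in the block. The shaft with the knob lies on the rest at scene (140,241), and the white cover is at scene (268,205) with the amplifier's front facing world -y. I'll go above the block for a close look.

Emit:
drive_tool(
  plan=[
    [[5,-2.8,0,0,0],[10,-5.5,0,0,0],[14.5,-8,0,0,0],[19,-10.5,0,0,0],[23,-12.8,0,0,0],[26.5,-14.7,0,0,0],[26.5,-14.7,0,0,0],[26.5,-14.7,0,0,0]],
  ],
)

```text
time: 2.3
tool_pos: [401.9, -266.7, 231.3]
eef_rot: [[0.92, 0.393, -0.0], [0.393, -0.92, -0.0], [-0.0, 0.0, -1.0]]
ft_force: [-0.2, 0.1, 0.3]
finger_gap: 85.1
grasp_force: 0.0
```

Run:
```python
from h import *
st=get_state();im=grab_frame("wrist");save("pics/w1.png",im);C=cam("wrist",st)
print(st["time"],st["tool_pos"].round(1))
for q,z in[("pry",62),("stand",0),("pry_tip",5)]:
    for d in pinpoint("wrist",q)[:2]: print(q,d["location"],d["confidence"],atz(C,d["location"],z).round(1))
for d in silhouettes("wrist","stand")[:2]:
    m=d["region"].astype(np.uint8); print("stand",d["rect"],d["confidence"])
    c=max(cv2.findContours(m,0,2)[0],key=cv2.contourArea); print(cv2.approxPolyDP(cv2.convexHull(c),3,True)[:,0].tolist())
```

```text
2.3 [ 401.9 -266.7  231.3]
pry [173.6, 102.7] 0.8 [ 438.2 -143.4   62. ]
pry [279.0, 190.8] 0.75 [ 398.1 -269.1   62. ]
stand [278.8, 173.5] 0.83 [ 402.7 -266.9    0. ]
pry_tip [193.1, 147.5] 0.71 [ 392.8 -162.3    5. ]
pry_tip [325.4, 20.2] 0.71 [ 571.6 -247.5    5. ]
stand [282.1, 182.5, 77.0, 77.2] 0.7
[[290, 145], [310, 171], [319, 191], [298, 206], [264, 217], [242, 189], [244, 180]]
```

View pics/w1.png

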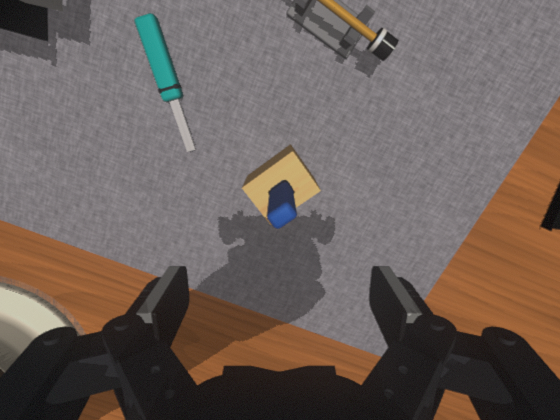

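Run:
```python
from h import *
im=cv2.imread("pics/w1.png");C=cam("wrist")
hsv=cv2.cvtColor(im,cv2.COLOR_BGR2HSV)
hue,s,v=[hsv[...,i].astype(int) for i in range(3)]
roi=np.zeros(hue.shape,bool);roi[140:235,230:330]=1
top=roi&(hue>10)&(hue<30)&(s>60)&(v>150)
blue=roi&(hue>105)&(hue<130)&(s>100)
btop=blue&(v>130)
for n,m,z in[("block",top|(blue&0),62),("handle top",btop,146)]:
    y,x=np.nonzero(m); print(n,len(x))
    p=np.array([atz(C,(a,b),z)[:2] for a,b in zip(x,y)],np.float32)
    print(cv2.minAreaRect(p))
y,x=np.nonzero(blue);print(np.bincount((hsv[...,2][blue]//20)))
big=cv2.resize(im[140:240,230:335],None,fx=6,fy=6,interpolation=cv2.INTER_CUBIC);cv2.imwrite("pics/c1.png",big[:600])
```

```text
block 2073
((399.2063903808594, -272.0245666503906), (50.586936950683594, 64.40725708007812), 58.72114944458008)
handle top 360
((400.11651611328125, -271.6423034667969), (12.714487075805664, 18.48320960998535), 58.38230895996094)
[  0   0   0  46  33  51 105 229  74]
```

View pics/c1.png

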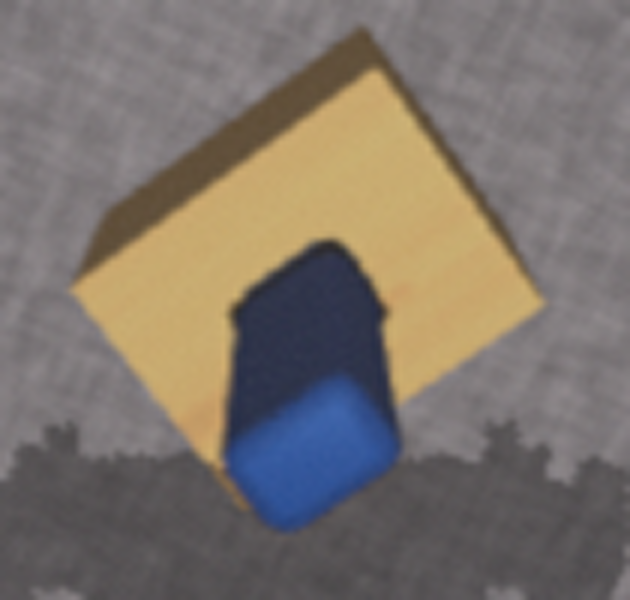

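Close crop: a blue 22x16 handle in the wooden block, which measures 50.6x64.4 mm as specified. It is centred at about (400,-272), with own y at 58.7°. The turquoise look-alike lies flat at (165,80). Next I turn, descend and grip.

Emit:
drive_tool(
  plan=[
    [[-0.37,0.4,0,0.15,0],[-0.37,0.4,0,0.3,0],[-0.37,0.4,0,0.45,0],[-0.37,0.4,0,0.6,0],[-0.37,0.4,0,0.75,0],[-0.37,0.4,3,0.9,0],[-0.37,0.4,6,0.95,0],[-0.37,0.4,10.5,0.95,0],[-0.37,0.4,14.5,0.95,0],[-0.37,0.4,14.5,0.95,0]],
  ],
)

```text
time: 3.55
tool_pos: [396.1, -271.9, 81.2]
eef_rot: [[0.852, -0.524, -0.007], [-0.524, -0.852, 0.005], [-0.009, -0.0, -1.0]]
ft_force: [-0.6, 0.7, -0.7]
finger_gap: 85.5
grasp_force: 0.0
```

Emit:
drive_tool(
  plan=[
    [[0,0,0,0,1],[0,0,0,0,1],[0,0,0,0,1],[0,0,0,0,1],[0,0,0,0,1],[0,0,0,0,1],[0,0,0,0,1],[0,0,0,0,1]],
  ],
  squeeze=50,
)

```text
time: 4.35
tool_pos: [399.9, -273.2, 87.4]
eef_rot: [[0.853, -0.522, 0.001], [-0.522, -0.853, -0.001], [0.002, 0.0, -1.0]]
ft_force: [-0.4, -0.5, 6.6]
finger_gap: 15.8
grasp_force: 48.7
```

Emit:
drive_tool(
  plan=[
    [[0,0,-4,0,1],[0,0,-8.5,0,1],[0,0,-13.8,0,1],[-0.1,-4.5,-13.8,-0.14,1],[-0.3,-9,-13.8,-0.28,1],[-0.5,-13.5,-13.8,-0.42,1],[-0.6,-18,-13.8,-0.56,1],[-0.8,-21.5,-13.8,-0.7,1],[-0.8,-23.3,-13.8,-0.72,1],[-0.8,-23.3,-13.8,-0.72,1]],
  ],
)

```text
time: 5.35
tool_pos: [515.0, -67.9, 224.0]
eef_rot: [[0.985, 0.174, -0.0], [0.174, -0.985, 0.0], [-0.0, -0.0, -1.0]]
ft_force: [-0.8, 0.2, -0.9]
finger_gap: 15.5
grasp_force: 48.9
```

Run:
```python
from h import *
st=get_state();im=grab_frame("wrist");save("pics/w2.png",im);C=cam("wrist",st)
print(st["time"],st["tool_pos"].round(1),st["eef_rot"].round(3).tolist(),st["finger_gap"])
for q,z in[("pry",0),("pry_tip",0),("bush_in",74),("bush_out",74),("cover_notch",94),("cover_hinge",38),("amp",0)]:
    for d in pinpoint("wrist",q)[:2]: print(q,np.round(d["location"],1),d["confidence"],atz(C,d["location"],z).round(1))
print(proj(C,st["tool_pos"]+np.array([0,0,-82.4])))
```

```text
5.35 [515.  -67.9 224. ] [[0.985, 0.174, -0.0], [0.174, -0.985, 0.0], [-0.0, -0.0, -1.0]] 15.45065242543535
pry [278.5 253. ] 0.73 [414.4 -85.4   0. ]
pry [313.4 246. ] 0.57 [ 431.9 -127.8    0. ]
pry_tip [277.1 216.1] 0.92 [464. -75.   0.]
pry_tip [333.9 277. ] 0.65 [ 392.5 -164.     0. ]
bush_in [ 89.9 180.4] 0.91 [494.7 112.   74. ]
bush_out [183.1 178.2] 0.93 [512.3  24.2  74. ]
cover_notch [184.9 182.2] 0.74 [514.5  17.   94. ]
amp [ 96.2 138. ] 0.56 [521.8 146.2   0. ]
[278.37620311 214.76704085]
```

View pics/w2.png

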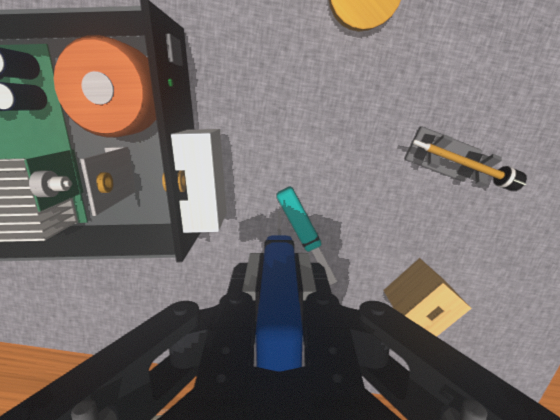

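Run:
```python
from h import *
im=cv2.imread("pics/w2.png");C=cam("wrist")
crop=cv2.resize(im[120:270,110:260],(600,600),interpolation=cv2.INTER_CUBIC);cv2.imwrite("pics/c2.png",crop)
g=cv2.cvtColor(im,cv2.COLOR_BGR2GRAY)
for r in (145,160,195,210,225): print(r,g[r,140:226].tolist()[::1])
```

```text
145 [111, 112, 113, 112, 113, 113, 114, 113, 112, 111, 112, 113, 113, 112, 115, 113, 115, 115, 115, 103, 73, 54, 55, 57, 57, 58, 56, 54, 49, 47, 44, 73, 182, 225, 227, 227, 227, 228, 227, 227, 227, 227, 227, 227, 227, 227, 227, 228, 227, 227, 226, 227, 227, 227, 227, 228, 228, 227, 228, 227, 227, 227, 228, 227, 228, 227, 227, 228, 228, 229, 222, 154, 96, 93, 93, 94, 95, 95, 93, 94, 95, 98, 103, 104, 105, 110]
160 [109, 110, 112, 111, 111, 111, 110, 112, 110, 113, 112, 113, 111, 113, 111, 114, 112, 113, 113, 113, 113, 109, 77, 56, 55, 54, 55, 59, 56, 53, 50, 52, 46, 79, 193, 227, 228, 227, 227, 227, 227, 227, 227, 227, 227, 227, 227, 228, 228, 227, 227, 226, 228, 227, 227, 227, 227, 227, 228, 227, 227, 228, 228, 228, 228, 227, 228, 228, 228, 228, 228, 229, 173, 109, 94, 95, 95, 96, 96, 96, 94, 97, 98, 101, 101, 105]
195 [109, 109, 110, 109, 109, 109, 110, 109, 110, 110, 112, 110, 111, 110, 109, 109, 110, 111, 112, 111, 111, 112, 111, 113, 114, 110, 98, 70, 55, 53, 56, 57, 57, 54, 49, 52, 51, 52, 54, 53, 53, 53, 54, 55, 54, 53, 59, 127, 214, 228, 228, 228, 228, 228, 227, 226, 228, 227,
[... 239 characters left out ...]
10, 112, 111, 110, 111, 111, 110, 112, 103, 74, 53, 53, 54, 54, 57, 53, 50, 51, 47, 58, 134, 215, 228, 228, 227, 226, 227, 228, 227, 227, 226, 226, 227, 227, 227, 227, 227, 227, 227, 227, 226, 227, 228, 227, 227, 227, 227, 228, 228, 227, 226, 227, 227, 227, 228, 228, 205, 134, 94, 94, 95, 95, 93, 95, 96, 94]
225 [58, 57, 59, 59, 58, 59, 59, 58, 61, 60, 60, 59, 60, 62, 62, 63, 60, 60, 61, 60, 61, 62, 61, 63, 62, 61, 63, 63, 63, 63, 62, 57, 52, 55, 56, 53, 53, 51, 48, 49, 44, 61, 143, 217, 228, 227, 226, 227, 226, 227, 226, 225, 225, 226, 227, 226, 226, 226, 226, 227, 227, 225, 225, 227, 226, 226, 226, 227, 227, 227, 227, 226, 225, 226, 227, 227, 228, 228, 164, 98, 96, 125, 147, 149, 150, 157]
```

View pics/c2.png

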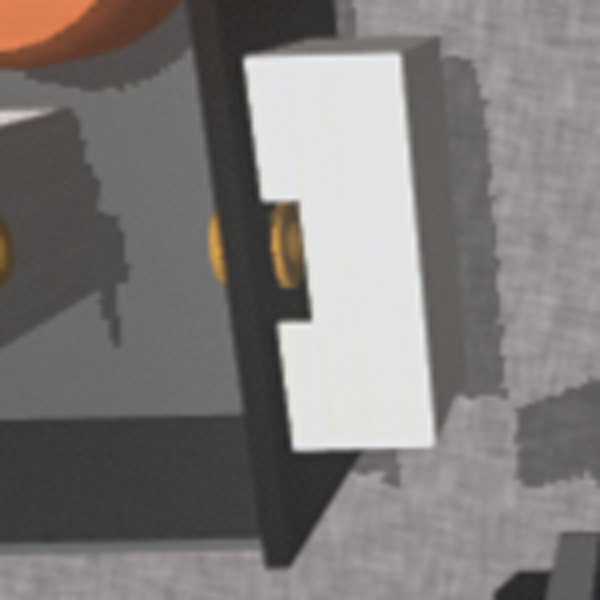

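```bash
cat > fit.py <<'E'
from h import *
def fit(M,P):
    M=np.array(M,float);P=np.array(P,float);a=M-M.mean(0);b=P-P.mean(0)
    th=np.arctan2((a[:,0]*b[:,1]-a[:,1]*b[:,0]).sum(),(a*b).sum())
    R=np.array([[np.cos(th),-np.sin(th)],[np.sin(th),np.cos(th)]])
    t=P.mean(0)-R@M.mean(0); return th,t,R,np.abs(P-(M@R.T+t)).max(1)
E
python3 - <<'E'
from fit import *
C=cam("wrist")
pc=[(245,58),(402,52),(436,446),(293,450),(262,202),(299,200),(311,320),(280,323)]
M=[(0,-45),(-34,-45),(-34,45),(0,45),(0,-14),(-9,-14),(-9,14),(0,14)]
for z in (92,94,96):
    P=[atz(C,((a+.5)/4-.5+110,(b+.5)/4-.5+120),z)[:2] for a,b in pc]
    s=np.linalg.norm(np.subtract(P[2],P[1]))
    th,t,R,r=fit(M,P); print(z,"yaw",np.degrees(th),"hinge xy",t,"notch",R@[-4.5,0]+t,"res",r.round(1),"width",s)
E
```

```text
92 yaw 100.95645479551783 hinge xy [509.08960456  21.71292268] notch [509.9448876   17.29494905] res [0.3 0.8 0.4 0.7 0.1 0.6 1.1 0.8] width 91.26952254367723
94 yaw 100.95645479551783 hinge xy [509.67679658  21.21648913] notch [510.53207961  16.7985155 ] res [0.4 0.5 0.2 0.4 0.2 0.6 1.1 0.8] width 90.60987925544256
96 yaw 100.95645479551783 hinge xy [510.26398859  20.72005557] notch [511.11927162  16.30208195] res [0.6 0.1 0.3 0.2 0.3 0.5 1.1 0.9] width 89.95023596720792
```

Emit:
drive_tool(
  plan=[
    [[0.5,-4.2,0,-0.017,1],[1.03,-8.4,0,-0.017,1],[1.03,-8.4,0,-0.017,1],[1.03,-8.4,2.5,-0.017,1],[1.03,-8.4,3.8,-0.017,1],[1.03,-8.4,4.4,-0.017,1],[1.03,-8.4,4.9,-0.017,1],[1.03,-8.4,5.4,-0.017,1],[1.03,-8.4,5.4,-0.017,1],[1.03,-8.4,5.4,-0.017,1]],
  ],
)

```text
time: 6.75
tool_pos: [511.5, 12.6, 174.3]
eef_rot: [[0.983, 0.185, 0.007], [0.185, -0.983, -0.004], [0.006, 0.005, -1.0]]
ft_force: [-2.9, -8.0, 21.4]
finger_gap: 15.6
grasp_force: 51.8
```

Run:
```python
from h import *
st=get_state();im=grab_frame("wrist");C=cam("wrist",st)
print(st["tool_pos"].round(1),st["ft_force"].round(1))
p=proj(C,st["tool_pos"]-[0,0,82.4]).astype(int);print(p)
x,y=p;save("pics/c3.png",cv2.resize(im[y-90:y+60,x-90:x+60],(600,600),interpolation=cv2.INTER_CUBIC))
```

```text
[511.5  12.6 174.3] [-2.9 -8.  21.4]
[277 215]
```

View pics/c3.png

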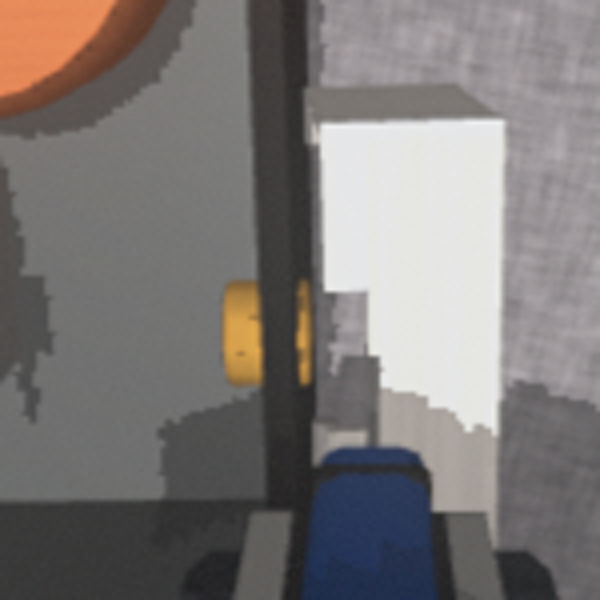

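The 2 mm blade edge, around crop (375,400), is standing on the rim of the top wall. It is about 4 mm too far out, so I lift and correct.

Emit:
drive_tool(
  plan=[
    [[0,0,-1.5,0,1],[0,0,-1.5,0,1],[0,0,-1.5,0,1],[0,0,-1.5,0,1]],
  ],
)

```text
time: 7.2
tool_pos: [509.9, 14.5, 184.6]
eef_rot: [[0.982, 0.187, -0.001], [0.187, -0.982, 0.0], [-0.001, -0.0, -1.0]]
ft_force: [-0.6, -0.7, -0.3]
finger_gap: 15.5
grasp_force: 49.1
```

Run:
```python
from h import *
st=get_state();im=grab_frame("wrist");C=cam("wrist",st)
print(st["tool_pos"].round(1),st["ft_force"].round(1),st["eef_rot"].round(3).tolist())
p=proj(C,st["tool_pos"]-[0,0,82.4]);print(p,[ (d["location"],d["confidence"]) for d in pinpoint("wrist","pry_tip")[:2]],[ (d["location"],d["confidence"]) for d in pinpoint("wrist","cover_notch")[:2]])
x,y=p.astype(int);save("pics/c4.png",cv2.resize(im[y-90:y+60,x-90:x+60],(600,600),interpolation=cv2.INTER_CUBIC))
```

```text
[509.9  14.5 184.6] [-0.6 -0.7 -0.3] [[0.982, 0.187, -0.001], [0.187, -0.982, 0.0], [-0.001, -0.0, -1.0]]
[278.33804428 214.71597826] [([276.6, 216.5], 0.88), ([404.5, 306.1], 0.86)] [([276.2, 205.8], 0.77)]
```

View pics/c4.png

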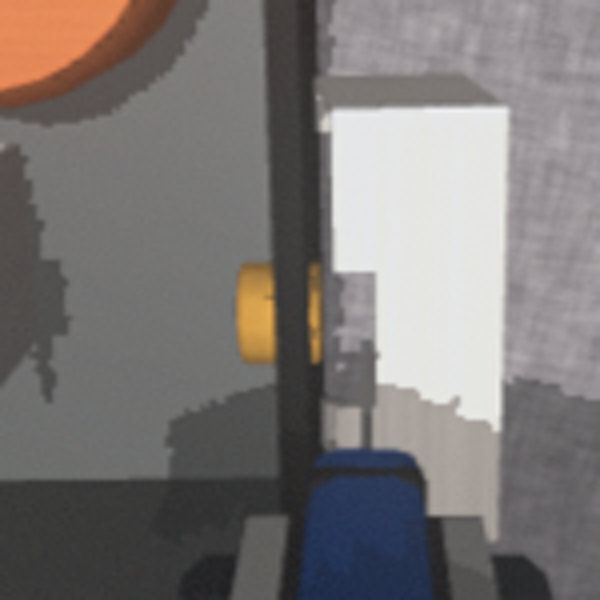

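Emit:
drive_tool(
  plan=[
    [[0,-0.22,0,0,1],[0,-0.22,0,0,1],[0,-0.22,0.4,0,1],[0,-0.22,0.8,0,1],[0,-0.22,1.2,0,1],[0,-0.22,1.6,0,1],[0,-0.22,1.6,0,1],[0,-0.22,1.6,0,1]],
  ],
)

```text
time: 8.15
tool_pos: [509.6, 16.8, 169.2]
eef_rot: [[0.982, 0.187, -0.0], [0.187, -0.982, -0.0], [-0.0, -0.0, -1.0]]
ft_force: [0.2, 0.9, -0.5]
finger_gap: 15.7
grasp_force: 49.1
```

Emit:
drive_tool(
  plan=[
    [[0,0.5,0,0,1],[0,1.0,0.2,0,1],[0,1.5,0.4,0,1],[0,2.0,0.7,0,1],[0,2.4,0.9,0,1],[0,2.8,1.2,0,1],[0,3.3,1.6,0,1],[0,3.8,2.0,0,1],[0,3.8,2.0,0,1],[0,3.8,2.0,0,1]],
  ],
)

```text
time: 9.15
tool_pos: [516.0, -19.9, 148.1]
eef_rot: [[0.982, 0.187, -0.003], [0.187, -0.982, 0.002], [-0.002, -0.003, -1.0]]
ft_force: [-2.5, 7.6, -4.6]
finger_gap: 15.5
grasp_force: 49.4
```

Run:
```python
from h import *
st=get_state();im=grab_frame("wrist");C=cam("wrist",st)
print(st["tool_pos"].round(1),st["ft_force"].round(1))
save("pics/c5.png",np.hstack([cv2.resize(im[80:310,130:360],(400,400)),cv2.resize(grab_frame("scene")[110:270,190:350],(400,400),interpolation=cv2.INTER_CUBIC)]))
```

```text
[516.  -19.9 148.1] [-2.5  7.6 -4.6]
```

View pics/c5.png

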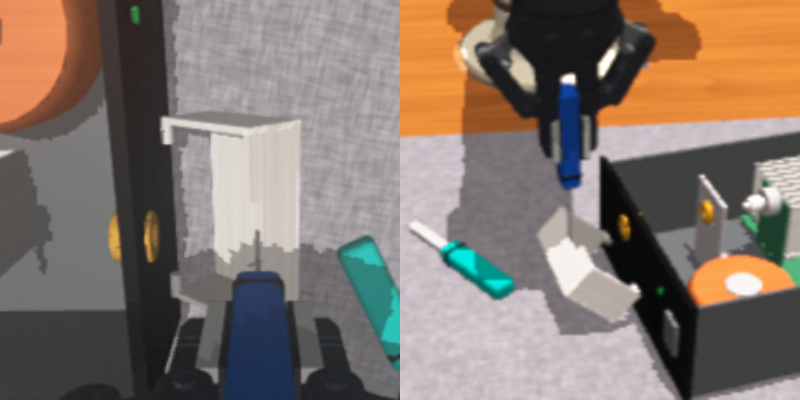

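The cover is open to about 0.7 rad with the blade inside it. Next, push down on the front wall from inside.

Emit:
drive_tool(
  plan=[
    [[0,-0.3,0.5,0,1],[0,-0.3,1.3,0,1],[0,-0.3,2.1,0,1],[0,-0.2,2.9,0,1],[0,-0.1,3.7,0,1],[0,0,4.4,0,1],[0,0,5.0,0,1],[0,0,5.5,0,1],[0,0,5.9,0,1],[0,0,5.9,0,1]],
  ],
)

```text
time: 10.25
tool_pos: [516.6, -20.9, 89.7]
eef_rot: [[0.982, 0.187, -0.001], [0.187, -0.982, -0.001], [-0.001, 0.001, -1.0]]
ft_force: [-0.5, 0.0, 0.2]
finger_gap: 15.5
grasp_force: 50.0
```

Run:
```python
from h import *
st=get_state();im=grab_frame("wrist");C=cam("wrist",st)
print(st["tool_pos"].round(1),st["ft_force"].round(1))
save("pics/c6.png",np.hstack([cv2.resize(im[80:310,130:360],(400,400)),cv2.resize(grab_frame("scene")[110:270,190:350],(400,400),interpolation=cv2.INTER_CUBIC)]))
```

```text
[516.6 -20.9  89.7] [-0.5  0.   0.2]
```

View pics/c6.png

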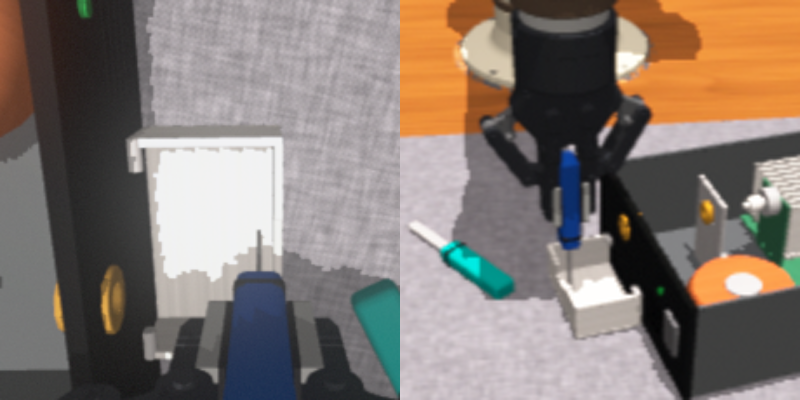

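Emit:
drive_tool(
  plan=[
    [[0,0,0.2,0,1],[0,-0.2,-4.5,0,1],[0,-0.2,-9,0,1],[0,-0.2,-13.4,0,1],[-3.2,4,-13.4,0.12,1],[-6.4,8.5,-13.4,0.26,1],[-9,12.8,-13.4,0.4,1],[-12,17,-13.4,0.54,1],[-14.5,20.5,-13.4,0.68,1],[-16.16,22.56,-13.4,0.736,1]],
  ],
)

```text
time: 11.35
tool_pos: [398.4, -275.1, 224.3]
eef_rot: [[0.85, -0.527, -0.0], [-0.527, -0.85, -0.001], [0.0, 0.001, -1.0]]
ft_force: [0.3, 1.1, 0.0]
finger_gap: 15.9
grasp_force: 50.0
```

Emit:
drive_tool(
  plan=[
    [[0,0,0,0,1],[0,0,0,0,1],[0,0,0,0,1],[0,0,0,0,1]],
  ],
)

```text
time: 11.75
tool_pos: [400.6, -271.5, 224.3]
eef_rot: [[0.855, -0.519, 0.0], [-0.519, -0.855, 0.0], [0.0, -0.0, -1.0]]
ft_force: [0.8, -0.2, 0.0]
finger_gap: 15.6
grasp_force: 50.0
```

Run:
```python
from h import *
st=get_state();im=grab_frame("wrist");C=cam("wrist",st);save("pics/w7.png",im)
print(st["tool_pos"].round(1),st["ft_force"].round(1),st["eef_rot"].round(3).tolist())
pk=proj(C,st["tool_pos"]-[0,0,82.4]);print("tip",pk,[(d["location"],d["confidence"]) for d in pinpoint("wrist","pry_tip")[:2]])
hsv=cv2.cvtColor(cv2.imread("pics/w7.png"),cv2.COLOR_BGR2HSV);hue,s,v=[hsv[...,i].astype(int) for i in range(3)]
a,b=proj(C,(399.5,-272,62)).astype(int);print(a,b)
roi=np.zeros(hue.shape,bool);roi[b-60:b+60,a-60:a+60]=1
top=roi&(hue>10)&(hue<30)&(s>60)&(v>150)
y,x=np.nonzero(top);p=np.array([atz(C,q,62)[:2] for q in zip(x,y)],np.float32);print(len(x),cv2.minAreaRect(p))
save("pics/c7.png",cv2.resize(im[b-75:b+75,a-75:a+75],(600,600),interpolation=cv2.INTER_CUBIC))
```

```text
[ 400.6 -271.5  224.3] [ 0.8 -0.2  0. ] [[0.855, -0.519, 0.0], [-0.519, -0.855, 0.0], [0.0, -0.0, -1.0]]
tip [278.82398323 215.00548991] [([276.8, 216.3], 0.9), ([210.0, 229.1], 0.84)]
279 189
2764 ((400.9679260253906, -269.50286865234375), (50.83064270019531, 63.45349884033203), 58.94520950317383)
```

View pics/c7.png

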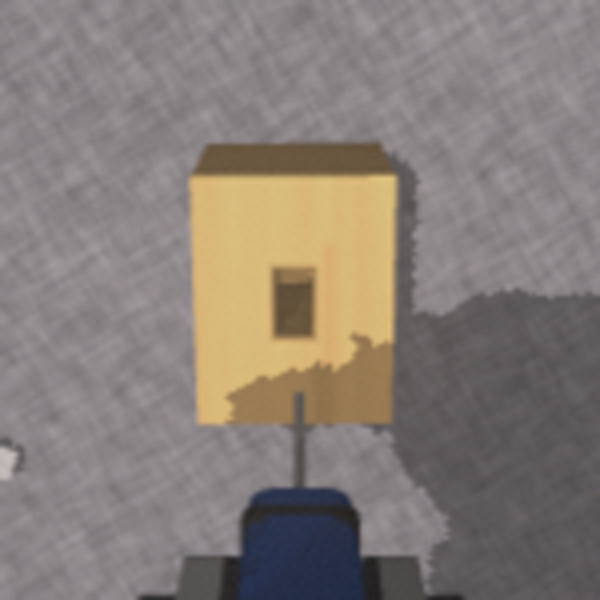

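Blade and slot line up within about 1 mm (crop: blade at column 299, slot at 294), so I lower straight down.

Emit:
drive_tool(
  plan=[
    [[0,0,4,0,1],[0,0,7,0,1],[0,0,8,0,1],[0,0,9,0,1],[0,0,10,0,1],[0,0,11.2,0,1],[0,0,12.4,0,1],[0,0,13.2,0,1],[0,0,13.6,0,1],[0,0,13.6,0,1]],
  ],
)

```text
time: 12.85
tool_pos: [400.1, -272.4, 88.1]
eef_rot: [[0.853, -0.521, 0.0], [-0.521, -0.853, 0.0], [0.0, -0.0, -1.0]]
ft_force: [-0.6, -1.1, -0.8]
finger_gap: 15.3
grasp_force: 50.1
```

Emit:
drive_tool(
  plan=[
    [[0,0,0.05,0,0.9],[0,0,0.05,0,0.6],[0,0,0.05,0,0.3],[0,0,0.05,0,0],[0,0,0.05,0,0],[0,0,0,0,0],[0,0,-3,0,0],[0,0,-7,0,0],[0,0,-12,0,0],[0,0,-14,0,0]],
  ],
)

```text
time: 13.85
tool_pos: [400.8, -272.8, 232.9]
eef_rot: [[0.853, -0.521, 0.004], [-0.521, -0.853, -0.003], [0.005, 0.0, -1.0]]
ft_force: [-0.0, -0.2, -0.8]
finger_gap: 85.5
grasp_force: 0.0
```

Run:
```python
from h import *
st=get_state();im=grab_frame("wrist");C=cam("wrist",st);save("pics/w8.png",im)
print(st["joint_positions"].round(2),st["tool_pos"].round(1),st["finger_gap"])
for q,z in[("pry",62),("shaft",45),("shaft_tip",45),("rest",0),("stand",0)]:
    for d in pinpoint("wrist",q)[:2]: print(q,np.round(d["location"],1),d["confidence"],atz(C,d["location"],z).round(1))
hsv=cv2.cvtColor(cv2.imread("pics/w8.png"),cv2.COLOR_BGR2HSV);hue,s,v=[hsv[...,i].astype(int) for i in range(3)]
a,b=proj(C,(400,-271.5,146)).astype(int)
roi=np.zeros(hue.shape,bool);roi[b-60:b+60,a-60:a+60]=1
m=roi&(hue>105)&(hue<130)&(s>100)&(v>130)
y,x=np.nonzero(m);p=np.array([atz(C,q,146)[:2] for q in zip(x,y)],np.float32);print(len(x),cv2.minAreaRect(p))
```

```text
[-0.6  -0.07  0.02  1.66  0.    3.09] [ 400.8 -272.8  232.9] 85.52035819720815
pry [279.8 186.1] 0.83 [ 401.4 -274.4   62. ]
pry [164.9 213.4] 0.7 [ 439.5 -155.    62. ]
shaft [206.9  24.8] 0.88 [ 566.  -294.9   45. ]
shaft_tip [112.2  68.6] 0.7 [ 583.2 -194.3   45. ]
rest [172.2  53.2] 0.6 [ 576.6 -244.1    0. ]
stand [277.6 176.4] 0.77 [ 400.  -270.7    0. ]
275 ((400.85198974609375, -273.50067138671875), (11.7603759765625, 14.784162521362305), 58.55186080932617)
```

Emit:
drive_tool(
  plan=[
    [[2,-1,0,-0.145,0],[4,-2,0,-0.29,0],[6,-3,0,-0.435,0],[8,-4,0,-0.58,0],[10,-5,0,-0.725,0],[12,-6,0,-0.87,0],[14,-7,0,-1.015,0],[15.33,-7.35,0,-1.16,0],[15.33,-7.35,0,-1.305,0],[15.33,-7.35,0,-1.45,0]],
  ],
)

```text
time: 15.15
tool_pos: [569.2, -289.3, 225.9]
eef_rot: [[0.615, 0.788, -0.003], [0.788, -0.615, 0.002], [-0.001, -0.003, -1.0]]
ft_force: [-0.1, 0.2, 0.2]
finger_gap: 85.0
grasp_force: 0.0
```

Emit:
drive_tool(
  plan=[
    [[0,0,0,-0.14,0],[0,0,0,-0.28,0],[0,0,0,-0.42,0],[0,0,0,-0.54,0],[0,0,0,-0.54,0],[0,0,0,-0.54,0],[0,0,0,-0.54,0]],
  ],
)

```text
time: 15.85
tool_pos: [569.1, -289.4, 227.7]
eef_rot: [[0.131, 0.991, -0.001], [0.991, -0.131, 0.0], [0.0, -0.001, -1.0]]
ft_force: [0.6, 0.8, -1.3]
finger_gap: 85.3
grasp_force: 0.0
```

Run:
```python
from h import *
st=get_state();im=grab_frame("wrist");C=cam("wrist",st);save("pics/w9.png",im)
print(st["time"],st["joint_positions"].round(2),st["tool_pos"].round(1),st["eef_rot"].round(3).tolist())
Q={}
for q,z in[("shaft",45),("shaft_tip",45),("rest",0)]:
    for d in pinpoint("wrist",q)[:2]: print(q,np.round(d["location"],1),d["confidence"],atz(C,d["location"],z).round(1))
for d in silhouettes("wrist","shaft")[:1]:
    y,x=np.nonzero(d["region"]);p=np.array([atz(C,q,45)[:2] for q in zip(x,y)],np.float32)
    print(d["rect"],d["confidence"],cv2.fitLine(p,cv2.DIST_HUBER,0,.01,.01).ravel(),cv2.minAreaRect(p))
```

```text
15.85 [-0.47  0.31  0.43  1.69 -0.    1.23] [ 569.1 -289.4  227.7] [[0.131, 0.991, -0.001], [0.991, -0.131, 0.0], [0.0, -0.001, -1.0]]
shaft [275.5 187.2] 0.93 [ 565.4 -293.5   45. ]
shaft_tip [279.5  85.9] 0.86 [ 582.9 -193.5   45. ]
rest [276.8 140. ] 0.96 [ 572.5 -248.9    0. ]
[274.3, 147.4, 22.0, 125.0] 0.9 [ 1.7121391e-01  9.8523390e-01  5.7153973e+02 -2.5764685e+02] ((571.0625610351562, -255.52731323242188), (126.03162384033203, 22.777482986450195), 81.65007019042969)
```

View pics/w9.png

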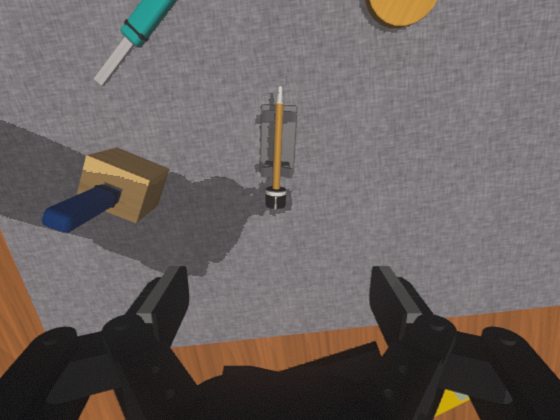

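The shaft and knob sit on the rest with the knob at pixel (276,198). The pry stands back in its block at (100,200). The shaft axis reads 80.2° with length 101.5 mm, as specified. I now descend onto the knob.

Emit:
drive_tool(
  plan=[
    [[-0.7,-0.24,3,0.04,0],[-1.43,-0.24,7,0.04,0],[-1.43,-0.24,11,0.04,0],[-1.43,-0.24,14,0.04,0],[-1.43,-0.24,16,0.04,0],[-1.43,-0.24,18,0.04,0],[-1.43,-0.24,19.4,0.04,0],[-1.43,-0.24,20.1,0.04,0],[-1.43,-0.24,20.1,0.04,0],[-1.43,-0.24,20.1,0.04,0]],
  ],
)

```text
time: 17.1
tool_pos: [565.5, -303.6, 28.2]
eef_rot: [[0.168, 0.986, 0.001], [0.986, -0.168, -0.001], [-0.0, 0.001, -1.0]]
ft_force: [-0.9, -0.3, -0.2]
finger_gap: 85.5
grasp_force: 0.0
```

Run:
```python
from h import *
st=get_state();im=grab_frame("wrist");C=cam("wrist",st);save("pics/w10.png",im)
print(st["time"],st["tool_pos"].round(1),st["ft_force"].round(1))
p=st["tool_pos"]; R=st["eef_rot"]
print("expect knob rear face",proj(C,p+R[:,0]*11+[0,0,19]),"tip",proj(C,p+R[:,0]*113+[0,0,19]))
for q in("shaft","shaft_tip"):
    for d in pinpoint("wrist",q)[:1]: print(q,np.round(d["location"],1),d["confidence"],atz(C,d["location"],45).round(1))
```

```text
17.1 [ 565.5 -303.6   28.2] [-0.9 -0.3 -0.2]
expect knob rear face [277.71177184 265.52942383] tip [277.26322905   1.78110803]
shaft [272.9 265.2] 0.78 [ 565.  -293.4   45. ]
shaft_tip [273.7   4.3] 0.86 [ 583.2 -192.2   45. ]
```

Emit:
drive_tool(
  plan=[
    [[0,-0.12,0.22,0,0],[0,-0.12,0.22,0,0],[0,-0.12,0.22,0,1],[0,-0.12,0.22,0,1],[0,-0.12,0.22,0,1],[0,-0.12,0.22,0,1],[0,-0.12,0.22,0,1],[0,-0.12,0.22,0,1],[0,-0.12,0.22,0,1],[0,-0.12,0.22,0,1]],
  ],
  squeeze=60,
)

```text
time: 18.25
tool_pos: [563.8, -303.1, 25.2]
eef_rot: [[0.168, 0.986, -0.0], [0.986, -0.168, 0.0], [0.0, -0.0, -1.0]]
ft_force: [-0.8, 0.7, 0.9]
finger_gap: 20.1
grasp_force: 58.5
```

Run:
```python
from h import *
st=get_state();im=grab_frame("wrist");C=cam("wrist",st)
print(st["time"],st["tool_pos"].round(1),st["ft_force"].round(1),st["finger_gap"],st["grasp_force"],st["eef_rot"].round(3).tolist())
for q in("shaft","shaft_tip"):
    for d in pinpoint("wrist",q)[:1]: print(q,np.round(d["location"],1),d["confidence"],((atz(C,d["location"],45)-st["tool_pos"])@st["eef_rot"]).round(1))
```

```text
18.25 [ 563.8 -303.1   25.2] [-0.8  0.7  0.9] 20.091843036213486 58.51223051548004 [[0.168, 0.986, -0.0], [0.986, -0.168, 0.0], [0.0, -0.0, -1.0]]
shaft [277.6 270.9] 0.96 [  8.8  -0.  -19.8]
shaft_tip [279.   0.] 0.79 [113.3   0.6 -19.8]
```

Emit:
drive_tool(
  plan=[
    [[0,0,-2,0,1],[0,0,-5,0,1],[0,0,-9,0,1],[4,-0.8,-9.2,0,1],[8.5,-1.7,-9.2,-0.1,1],[13,-2.6,-9.2,-0.2,1],[17.5,-3.5,-9.2,-0.3,1],[22,-4.4,-9.2,-0.361,1],[26,-5.2,-9.2,-0.361,1],[29.65,-5.92,-9.2,-0.361,1]],
  ],
  squeeze=80,
)

```text
time: 19.4
tool_pos: [555.2, 1.0, 117.1]
eef_rot: [[-0.191, 0.982, 0.001], [0.982, 0.191, -0.0], [-0.0, 0.001, -1.0]]
ft_force: [0.1, -0.4, -0.2]
finger_gap: 19.9
grasp_force: 78.4
```

Emit:
drive_tool(
  plan=[
    [[0,0,0,0,1],[0,0,0,0,1],[0,0,0,0,1],[0,0,0,0,1],[0,0,0,0,1]],
  ],
)

```text
time: 19.9
tool_pos: [555.4, -1.9, 117.0]
eef_rot: [[-0.189, 0.982, -0.0], [0.982, 0.189, -0.0], [-0.0, -0.0, -1.0]]
ft_force: [0.4, 0.3, -1.2]
finger_gap: 19.8
grasp_force: 78.4
```

```bash
cat > brass.py <<'E'
from h import *
import sys
st=get_state();im=grab_frame("wrist");C=cam("wrist",st);save("pics/%s.png"%sys.argv[1],im)
p=st["tool_pos"];R=np.array(st["eef_rot"]);print(st["time"],p.round(1),R.round(3)[:2,:2].tolist(),st["ft_force"].round(1),st["finger_gap"])
ax=p[2]+19.8
def tool(px,z): return ((atz(C,px,z)-p)@R).round(1)
for q,z in[("bush_out",74),("bush_in",74),("shaft",ax),("shaft_tip",ax),("cover_hinge",38)]:
    for d in pinpoint("wrist",q)[:2]: print(q,np.round(d["location"],1),round(d["confidence"],2),atz(C,d["location"],z).round(1),tool(d["location"],z))
hsv=cv2.cvtColor(im,cv2.COLOR_RGB2HSV);m=((hsv[...,0]>14)&(hsv[...,0]<28)&(hsv[...,1]>120)&(hsv[...,2]>60)).astype(np.uint8)
n,l,s,c=cv2.connectedComponentsWithStats(m)
for i in range(1,n):
    if s[i,4]>25:
        x0,y0,w,h,a=s[i];print("blob",s[i].tolist(),c[i].round(1),"z74 tool l/r",tool((x0-.5,y0+h/2),74),tool((x0+w-.5,y0+h/2),74),"own x",tool((x0+w/2,y0-.5),74)[0],tool((x0+w/2,y0+h-.5),74)[0])
E
python3 brass.py w11
```

```text
19.9 [555.4  -1.9 117. ] [[-0.189, 0.982], [0.982, 0.189]] [ 0.4  0.3 -1.2] 19.78706436305217
bush_out [216.3 183.5] 0.65 [512.   23.6  74. ] [ 33.3 -37.8  43. ]
bush_out [471.6 206. ] 0.31 [670.7  39.4  74. ] [ 18.8 121.   43. ]
shaft [278.6 270. ] 0.58 [554.    7.  136.8] [  9.    0.3 -19.8]
shaft [277.8   2.3] 0.58 [534.2 108.5 136.8] [ 1.124e+02  1.000e-01 -1.980e+01]
shaft_tip [276.2   4.1] 0.94 [533.8 107.9 136.8] [111.9  -0.4 -19.8]
shaft_tip [278.4 269.7] 0.5 [553.9   7.1 136.8] [  9.2   0.2 -19.8]
cover_hinge [279.8   3. ] 0.22 [530.2 134.6  38. ] [138.8   1.1  79. ]
blob [289, 0, 72, 126, 4083] [320.9  70.8] z74 tool l/r [100.7   5.7  43. ] [100.7  45.   43. ] own x 130.7 67.7
blob [339, 0, 28, 35, 546] [351.9  15.6] z74 tool l/r [122.5  31.7  43. ] [122.5  46.4  43. ] own x 130.7 114.6
blob [359, 1, 67, 124, 3746] [392.6  66.3] z74 tool l/r [100.7  43.9  43. ] [100.7  80.4  43. ] own x 130.2 68.2
blob [184, 15, 36, 10, 309] [200.7  20.1] z74 tool l/r [121.4 -49.6  43. ] [121.4 -30.7  43. ] own x 123.9 119.3
blob [185, 38, 37, 17, 521] [202.8  45.5] z74 tool l/r [108.9 -50.2  43. ] [108.8 -30.4  43. ] own x 113.2 104.9
blob [268, 55, 22, 221, 4250] [278.5 160.6] z74 tool l/r [44.4 -6.4 43. ] [44.4  6.8 43. ] own x 104.9 -30.3
blob [194, 154, 37, 22, 715] [211.9 164.6] z74 tool l/r [ 44.7 -50.8  43. ] [ 44.7 -28.6  43. ] own x 51.6 38.3
blob [408, 312, 49, 36, 544] [435.6 326.7] z74 tool l/r [-74.6  92.7  43. ] [-74.6 127.9  43. ] own x -59.0 -90.1
blob [395, 350, 20, 22, 157] [404.3 359.9] z74 tool l/r [-102.4   86.5   43. ] [-102.4  101.4   43. ] own x -91.9 -112.3
```

Emit:
drive_tool(
  plan=[
    [[-4.5,-2,0,-0.008,1],[-9.03,-3.97,0,-0.008,1],[-9.03,-3.97,2,-0.008,1],[-9.03,-3.97,4.5,-0.008,1],[-9.03,-3.97,6.28,-0.008,1],[-9.03,-3.97,6.28,-0.008,1],[-9.03,-3.97,6.28,-0.008,1],[-9.03,-3.97,6.28,-0.008,1],[-9.03,-3.97,6.28,-0.008,1]],
  ],
)

```text
time: 21.1
tool_pos: [534.3, -97.2, 55.5]
eef_rot: [[-0.199, 0.98, 0.002], [0.98, 0.199, -0.0], [-0.001, 0.002, -1.0]]
ft_force: [-0.1, -0.6, -0.5]
finger_gap: 19.7
grasp_force: 78.5
```

Run:
```python
from h import *
st0=get_state()
# target in world from view pose
p0=np.array([555.4,-1.9,117.0]);x=np.array([-.189,.982,0]);y=np.array([.982,.189,0])
print("want",p0-90.3*x-39.7*y-[0,0,62.8],"is",st0["tool_pos"].round(1),st0["eef_rot"].round(3).tolist(),st0["time"])
im=grab_frame("wrist");C=cam("wrist",st0)
hsv=cv2.cvtColor(im,cv2.COLOR_RGB2HSV);m=(hsv[...,0]>12)&(hsv[...,0]<28)&(hsv[...,1]>120)&(hsv[...,2]>60)
p=st0["tool_pos"];R=st0["eef_rot"]
for r in(70,100,140,180,220,240):
    c=np.nonzero(m[r,250:310])[0]+250
    if len(c):print(r,c.min(),c.max(),((atz(C,((c.min()+c.max())/2,r),p[2]+19.8)-p)@R).round(2))
a={}
for n in("scene",):
    grab_frame(n);Cs=cam(n)
    for q in("shaft","shaft_tip","bush_out"):
        d=pinpoint(n,q)
        if d: a[q]=np.array(d[0]["location"]);print(q,a[q].round(1),d[0]["confidence"])
    print("proj shaft",proj(Cs,p+R[:,0]*9.6+[0,0,19.8]),"tip",proj(Cs,p+R[:,0]*111.6+[0,0,19.8]))
```

```text
want [533.4813 -98.0779  54.2   ] is [534.3 -97.2  55.5] [[-0.199, 0.98, 0.002], [0.98, 0.199, -0.0], [-0.001, 0.002, -1.0]] 21.1
70 269 288 [ 91.02   0.33 -19.86]
100 270 287 [ 80.67   0.32 -19.86]
140 269 288 [ 65.93   0.31 -19.85]
180 270 287 [ 50.01   0.3  -19.83]
220 270 287 [ 32.75   0.28 -19.82]
240 270 287 [ 23.57   0.28 -19.82]
shaft [222.6 207.7] 0.74
shaft_tip [272.8 201.2] 0.54
bush_out [278.7 199.6] 0.95
proj shaft [224.16389605 209.51432841] tip [272.90363616 200.73575361]
```

Emit:
drive_tool(
  plan=[
    [[0,0,0.12,0,1],[0.4,0,0.12,0,1],[0.8,0,0.12,0,1],[1.2,0,0.12,0,1],[1.5,0,0.12,0,1],[1.8,0,0.12,0,1],[2.1,0,0.12,0,1],[2.1,0,0.12,0,1]],
  ],
)

```text
time: 22.15
tool_pos: [529.4, -76.2, 53.1]
eef_rot: [[-0.199, 0.98, -0.0], [0.98, 0.199, 0.0], [0.0, -0.0, -1.0]]
ft_force: [0.8, -0.6, -0.1]
finger_gap: 19.8
grasp_force: 78.5
```

Emit:
drive_tool(
  plan=[
    [[0,0.05,-0.1,0,1],[0,0.05,-0.1,0,1],[0,0.05,-0.1,0,1],[0,0.05,-0.1,0,1],[0,0.05,-0.1,0,1]],
  ],
)

```text
time: 22.65
tool_pos: [529.9, -76.6, 54.0]
eef_rot: [[-0.199, 0.98, -0.0], [0.98, 0.199, -0.0], [-0.0, -0.0, -1.0]]
ft_force: [-0.2, 0.2, 0.0]
finger_gap: 20.0
grasp_force: 78.5
```

Emit:
drive_tool(
  plan=[
    [[0,0,0,0,1],[0,0,0,0,1]],
  ],
)

```text
time: 22.85
tool_pos: [529.9, -76.5, 54.0]
eef_rot: [[-0.199, 0.98, -0.0], [0.98, 0.199, 0.0], [0.0, -0.0, -1.0]]
ft_force: [-0.3, 0.3, -0.9]
finger_gap: 19.9
grasp_force: 78.5
```

Emit:
drive_tool(
  plan=[
    [[0.6,0.03,0,0,1],[1.2,0.03,0,0,1],[1.8,0.03,0,0,1],[2.4,0.03,0,0,1],[3.0,0.03,0,0,1],[3.6,0.03,0,0,1],[4.2,0.03,0,0,1],[4.8,0.03,0,0,1],[4.8,0.03,0,0,1],[4.8,0.03,0,0,1]],
  ],
)

```text
time: 23.85
tool_pos: [520.7, -29.3, 54.1]
eef_rot: [[-0.199, 0.98, 0.0], [0.98, 0.199, -0.0], [-0.0, 0.0, -1.0]]
ft_force: [-0.0, -0.2, -0.8]
finger_gap: 19.8
grasp_force: 78.5
```

```bash
python3 brass.py w12
```

```text
23.85 [520.7 -29.3  54.1] [[-0.199, 0.98], [0.98, 0.199]] [-0.  -0.2 -0.8] 19.772210971524174
bush_out [279.3 171.9] 0.69 [510.7  23.1  74. ] [ 53.3   0.6 -19.9]
shaft [279.1 270.3] 0.73 [519.5 -20.5  73.9] [  8.9   0.5 -19.8]
shaft_tip [277.1   4.4] 0.94 [498.3  80.3  73.9] [ 1.118e+02 -1.000e-01 -1.980e+01]
cover_hinge [494.4 371. ] 0.34 [674.3 -84.3  38. ] [-84.5 139.6  16.1]
blob [443, 45, 9, 31, 116] [447.4  62.3] z74 tool l/r [ 94.1  59.6 -19.9] [ 94.1  62.8 -19.9] own x 99.3 89.1
blob [251, 55, 58, 102, 3020] [279.  116.7] z74 tool l/r [ 78.5 -10.2 -19.9] [ 78.5  11.6 -19.9] own x 96.1 59.5
blob [270, 182, 18, 94, 1632] [278.6 227.8] z74 tool l/r [ 28.7  -3.6 -19.9] [ 28.7   4.1 -19.9] own x 49.4 6.3
blob [469, 341, 91, 69, 3170] [520.8 370.3] z74 tool l/r [-50.7  95.9 -19.9] [-50.7 141.8 -19.9] own x -29.2 -73.5
```

Emit:
drive_tool(
  plan=[
    [[0.4,0.03,0,0,1],[0.8,0.03,0,0,1],[1.1,0.03,0,0,1],[1.4,0.03,0,0,1],[1.7,0.03,0,0,1],[2.0,0.03,0,0,1],[2.3,0.03,0,0,1],[2.3,0.03,0,0,1]],
  ],
)

```text
time: 24.95
tool_pos: [516.3, -6.4, 54.1]
eef_rot: [[-0.199, 0.98, -0.0], [0.98, 0.199, 0.0], [0.0, -0.0, -1.0]]
ft_force: [-0.2, 0.3, -0.6]
finger_gap: 19.8
grasp_force: 78.5
```

Emit:
drive_tool(
  plan=[
    [[0.3,0,0,0,1],[0.6,0,0,0,1],[0.9,0,0,0,1],[1.2,0,0,0,1],[1.45,0,0,0,1],[1.45,0,0,0,1],[1.45,0,0,0,1],[1.45,0,0,0,1]],
  ],
)

```text
time: 25.75
tool_pos: [513.6, 7.4, 54.1]
eef_rot: [[-0.199, 0.98, 0.0], [0.98, 0.199, -0.0], [-0.0, 0.0, -1.0]]
ft_force: [-0.4, 0.6, 0.0]
finger_gap: 19.8
grasp_force: 78.5
```

```bash
python3 brass.py w13
python3 - <<'E'
from h import *
im=grab_frame("wrist");C=cam("wrist");st=get_state();p=st["tool_pos"];R=st["eef_rot"]
g=cv2.cvtColor(im,cv2.COLOR_RGB2GRAY)
print("col profile rows: ",[(r,int(g[r,279]),im[r,279].tolist()) for r in range(180,300,5)])
for n in("scene",):
    grab_frame(n)
    for q in("cover_notch","pry","shaft_tip","shaft"): print(q,[(np.round(d["location"],1).tolist(),round(d["confidence"],2)) for d in pinpoint(n,q)[:2]])
    Cs=cam(n);print("exp tip",proj(Cs,p+R[:,0]*111.6+[0,0,19.8]))
    th=1.57;print("exp notch down",proj(Cs,[509.7+.191*56,21.2-.982*56,38-4.5]),"can/jar/tin",[(q,[np.round(d["location"],1).tolist() for d in pinpoint(n,q)[:1]]) for q in("can","jar","tin")])
E
```

```text
25.75 [513.6   7.4  54.1] [[-0.199, 0.98], [0.98, 0.199]] [-0.4  0.6  0. ] 19.810078466563265
bush_out [279.6 256.9] 0.83 [511.2  22.8  74. ] [ 15.5   0.7 -19.9]
bush_in [280.5  23.3] 0.58 [493.5 111.5  74. ] [106.    1.  -19.9]
shaft_tip [276.3   1.9] 0.95 [490.8 117.6  73.9] [112.6  -0.4 -19.8]
blob [393, 0, 167, 178, 19727] [480.1  85.2] z74 tool l/r [ 84.5  42.6 -19.9] [ 84.5 104.5 -19.9] own x 113.2 51.0
blob [253, 22, 54, 17, 767] [279.9  30.8] z74 tool l/r [103.8  -8.8 -19.9] [103.8  10.2 -19.9] own x 106.6 101.3
blob [252, 57, 55, 196, 5416] [278.7 161.6] z74 tool l/r [ 60.1 -10.4 -19.9] [ 60.1  11.4 -19.9] own x 95.5 17.7
col profile rows:  [(180, 223, [247, 232, 112]), (185, 222, [247, 231, 111]), (190, 221, [247, 230, 110]), (195, 221, [247, 229, 108]), (200, 220, [247, 228, 107]), (205, 221, [247, 229, 108]), (210, 220, [247, 228, 106]), (215, 220, [247, 228, 105]), (220, 219, [247, 227, 105]), (225, 216, [251, 221, 99]), (230, 175, [225, 169, 76]), (235, 218, [247, 225, 102]), (240, 219, [247, 227, 104]), (245, 218, [247, 226, 103]), (250, 168, [218, 160, 74]), (255, 48, [61, 44, 34]), (260, 50, [62, 46, 39]), (265, 45, [55, 42, 32]), (270, 49, [58, 47, 39]), (275, 54, [62, 51, 47]), (280, 51, [58, 49, 46]), (285, 53, [58, 51, 48]), (290, 226, [230, 225, 219]), (295, 226, [230, 225, 220])]
cover_notch [([255.1, 221.3], 0.7)]
pry [([212.1, 210.5], 0.71), ([143.0, 187.3], 0.58)]
shaft_tip [([322.3, 192.3], 0.64)]
shaft [([274.4, 201.0], 0.57)]
exp tip [320.60653511 192.77446292]
exp notch down [251.41535453 220.59617445] can/jar/tin [('can', [[425.4, 291.1]]), ('jar', [[295.6, 305.7]]), ('tin', [[296.2, 304.4]])]
```

Emit:
drive_tool(
  plan=[
    [[0.05,0,0,0,1],[0.05,0,0,0,1],[0.05,0,0,0,1],[0.05,0,0,0,1],[0.05,0,0,0,1]],
  ],
)

```text
time: 27.0
tool_pos: [513.4, 7.9, 54.1]
eef_rot: [[-0.199, 0.98, -0.0], [0.98, 0.199, 0.0], [0.0, -0.0, -1.0]]
ft_force: [0.1, -0.2, -1.1]
finger_gap: 19.7
grasp_force: 78.5
```

```bash
python3 -c "
from h import *
print(get_state()['tool_pos'],job_done())"
```

```text
the job is handed in; nothing more can be done
[513.42699226   7.93554931  54.07031153] None
```

I handed the job in at 27 s with the cover folded down, the tool back in its block, and the shaft through both bushings, its tip an estimated 7–8 mm behind the inner one, still gripped at about 78 N. No verdict came back, and I viewed 12 pictures, over the limit of 10.

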